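# Line up the reagent bottles by size on the analyser's loading rail

## Task

Load the four amber reagent bottles onto the loading rail in order of size: the smallest on the black pad next to the blue end block, then each larger one on the next pad, so that the largest stands at the grey end. Stand each bottle upright in the middle of its pad, setting it down without dropping it or tipping it over, and leave the white bottle where it stands.

Things in the scene. Friction and masses are not known exactly. Their poses are not given: they have to be found in the camera images.
- amber_54: The smallest of four round brown (amber) glass reagent bottles with white caps, loose, standing upright on the bench: 26 mm in diameter and 54 mm tall with its cap; the straight-sided body reaches 35 mm above the underside, above it a shoulder and a cap 18 mm wide. About 40 g (it varies by a third). Origin: centre of the underside; z points up along its axis.
- amber_70: The second smallest of four round brown (amber) glass reagent bottles with white caps, loose, standing upright on the bench: 34 mm in diameter and 70 mm tall with its cap; the straight-sided body reaches 47 mm above the underside, above it a shoulder and a cap 22 mm wide. About 80 g (it varies by a third). Origin: centre of the underside; z points up along its axis.
- amber_86: The second largest of four round brown (amber) glass reagent bottles with white caps, loose, standing upright on the bench: 43 mm in diameter and 86 mm tall with its cap; the straight-sided body reaches 60 mm above the underside, above it a shoulder and a cap 26 mm wide. About 140 g (it varies by a third). Origin: centre of the underside; z points up along its axis.
- amber_102: The largest of four round brown (amber) glass reagent bottles with white caps, loose, standing upright on the bench: 52 mm in diameter and 102 mm tall with its cap; the straight-sided body reaches 72 mm above the underside, above it a shoulder and a cap 31 mm wide. About 220 g (it varies by a third). Origin: centre of the underside; z points up along its axis.
- pad_a: Flat round black pad, 76 mm across, 3 mm thick, fixed on the aluminium rail (88 x 420 mm, 10 mm high), at one end of the row. Four like pads a, b, c, d form a straight row crosswise before the robot, 90 mm apart, along their own +y axis. Origin: centre of its underside, 10 mm above the bench; the bottle stands on its top, 13 mm above the bench. z up.
- pad_b: Flat round black pad, 76 mm across, 3 mm thick, fixed on the aluminium rail (88 x 420 mm, 10 mm high), between pad_a and pad_c. Four like pads a, b, c, d form a straight row crosswise before the robot, 90 mm apart, along their own +y axis. Origin: centre of its underside, 10 mm above the bench; the bottle stands on its top, 13 mm above the bench. z up.
- pad_c: Flat round black pad, 76 mm across, 3 mm thick, fixed on the aluminium rail (88 x 420 mm, 10 mm high), between pad_b and pad_d. Four like pads a, b, c, d form a straight row crosswise before the robot, 90 mm apart, along their own +y axis. Origin: centre of its underside, 10 mm above the bench; the bottle stands on its top, 13 mm above the bench. z up.
- pad_d: Flat round black pad, 76 mm across, 3 mm thick, fixed on the aluminium rail (88 x 420 mm, 10 mm high), at the other end of the row. Four like pads a, b, c, d form a straight row crosswise before the robot, 90 mm apart, along their own +y axis. Origin: centre of its underside, 10 mm above the bench; the bottle stands on its top, 13 mm above the bench. z up.
- blue_end: Blue end block, 80 x 26 x 20 mm, fixed on one end of the rail beyond the last pad, 58 mm from that pad's centre, its top 30 mm above the bench. It marks the end at which the row begins; at the other end sits a like block in grey. It may be beside pad_a or beside pad_d. Origin: centre of its underside.
- white_bottle: A white plastic bottle with a green cap, 48 mm in diameter and 80 mm tall, loose, standing among the amber bottles; it does not belong to the set. Origin: centre of the underside; z up.

How it is judged:
By the outcome, as a careful person would: the job done as asked, in the order asked, and still so for the second after the job is handed in, with the robot touching nothing.
It also fails if it takes over 93 s, if anything falls off the work surface, if the arm or the gripper's body presses on something with over 40 N, if the wrist force passes 120 N, or if a joint passes its speed limit or range.

## Robot

A 6-joint arm with a two-finger parallel gripper is mounted at the origin on the work surface. World frame = base frame: x ahead of the robot, y to its left, z up, the work surface at z = 0. Lengths are in m, angles in rad, forces in N, time in s.
With the tool pointing down it reaches from about 0.3 to 0.875 m from the base axis. Payload 6.4 kg.
Tool frame: the origin (TCP) lies at the very end of the fingers, on their centre line; the grasp point (between the pads) lies ctrl.grasp_offset behind it (ctrl.grasp_offset is the distance from the TCP to the grasp point, in m); z points along the fingers, y is the line along which they close (so a half turn about z gives the same grasp; the last joint's range is limited). The gripper opens to 85 mm and grips with 20 to 120 N. Pads are 22 mm wide; open, the fingers measure 114 mm over their backs; the gripper's body (76 mm by 85 mm) begins 54 mm behind the grasp point. The pads swing forward as they close: fully open they stand 13 mm farther back than shut.
Start: joints at [-1.34, 0.181, 1.607, -0, 1.354, -0.206], TCP at [0.243, -0.521, 0.231] pointing down, gripper open.
Joint ranges: [-2.99, 2.99], [-0.89, 2.07], [0.3, 2.58], [-1.14, 4.28], [0, 2.63], [-3.12, 3.12]. Speed limits (rad/s): [2.57, 2.57, 3.01, 3.14, 3.14, 3.14].

## Interface

Orientations are given as a unit quaternion [w, x, y, z].
In Python, from rig import ctrl gives the robot as it stands.
- The arm moves only by the tool servo_tool, never from a script. Its arguments are lists of equal length, an entry for each row: "xyz": the shift along the tool's x, y, z in m, a list of three; "spin": the turn about the tool's z in rad; "grip": the finger opening in m, from 0 to 0.0854. A call has 1 to 10 rows; each row shifts and turns the commanded pose from where the row before left it, along the tool's axes as they then stand; what a row does not reach is not made up. A row lasts 1/10 s, in which the tool goes at most 50 mm and 8.59 degrees, less where a joint would pass 70% of its speed; a pose out of reach is approached as far as the arm can. A call is refused whole if a number of a shift passes 0.05 or a number of a turn 0.15, either way. A call with a gripper value outside its range is refused whole. The fingers move at their own pace and stop on an object; "force" is the grip in N (left out, the last holds). Time passes only in rows, so rows that do not move let the fingers close. It gives the time, the measured TCP pose, the force, the opening and the grip force at its end, in the units of the state.
- ctrl.sense(): the state, without advancing time (a new reading comes with each control period).
- ctrl.camera(name): name is "side" or "top"; returns a dict with "pixels" (400x640x3 uint8, blue, green, red), "intrinsics" (3x3 intrinsics, pixels), "R" (3x3) and "t" (3): a world point X has camera coordinates R X + t. Camera axes: x right, y down, z forward; pixel columns grow to the right and rows downward; lengths in m; the calibration is good to about 2 mm. A picture is of the moment at which its call begins. There is no depth.
- ctrl.close_job(): hands the job in; it is judged then, once.
The state is a dict: "clock": time; "q": joint angles; "joint_vel": joint speeds; "joint_torque": joint torques, N m; "position": TCP position; "ee_rot": TCP orientation; "wrist_force": force on the tool from outside, world axes, zero at the start; "torque": the same for the moment, N m; "grip_width": finger opening in m; "gripper_force": force on a finger pad.
Only numpy, scipy, OpenCV 4.12 (cv2) and the standard library are available. Lean on these libraries where they do the work, as an engineer would, in place of code of your own. Each camera call takes 0.05 s, during which the arm holds its last target. There are 200 camera calls.

## Working session

There is one attempt and no reset: what is moved stays moved. The work goes in short steps, Python scripts to look and compute and a tool call to move; the robot and the scene stay as the last step left them, time stands still between calls to the robot, and variables do not carry over. Pictures are saved under pics/ and viewed, at most 14 in all, crops included, and the job is handed in when it is done.

Besides the shell and the picture viewer there is one more tool, called as name([rows], argument=value, ...), one row to a line, values as JSON. servo_tool: Moves the arm, as the interface text tells. Its arguments: {"type":"object","properties":{"xyz":{"type":"array","items":{"type":"array","items":{"type":"number"}}},"spin":{"type":"array","items":{"type":"number"}},"grip":{"type":"array","items":{"type":"number"}},"force":{"type":"number"}},"required":["xyz","spin","grip"]}

```bash
mkdir -p pics; ls; python3 - <<'E'
from rig import ctrl
import cv2,numpy as np
for n in("top","side"):
    c=ctrl.camera(n); cv2.imwrite(f"pics/{n}0.png",c["pixels"]); np.savez(f"{n}0.npz",**c)
    print(n,c["intrinsics"].tolist(),c["R"].round(4).tolist(),c["t"].tolist(), (-c["R"].T@c["t"]).round(3))
s=ctrl.sense(); print(ctrl.grasp_offset,{k:np.round(v,4).tolist() for k,v in s.items()})
E
```

```text
pics
top [[369.78054496469366, 0.0, 319.42950177087715], [0.0, 369.78054496469366, 206.57727519919032], [0.0, 0.0, 1.0]] [[0.0041, -1.0, -0.0018], [-0.991, -0.0038, -0.1341], [0.134, 0.0024, -0.991]] [0.004145680817399767, 0.5304591741637427, 0.6810196946958736] [0.434 0.005 0.746]
side [[388.56499117543336, 0.0, 318.6462894662198], [0.0, 388.56499117543336, 197.17154310675227], [0.0, 0.0, 1.0]] [[0.9927, -0.1201, -0.0059], [-0.0717, -0.5519, -0.8308], [0.0965, 0.8252, -0.5565]] [-0.5441546432374201, 0.08358597952612157, 0.7834900287738951] [ 0.471 -0.666  0.502]
0.0187 {'clock': 0.1, 'q': [-1.3403, 0.1815, 1.6079, 0.0, 1.3538, -0.2063], 'joint_vel': [0.001, -0.0009, -0.0027, -0.001, -0.001, -0.0006], 'joint_torque': [-0.0001, -44.588, -35.2236, -0.0002, 0.0042, -0.0], 'position': [0.2431, -0.5205, 0.2305], 'ee_rot': [-0.0008, 0.9762, 0.2167, -0.0], 'wrist_force': [-0.4765, 0.1542, 0.0915], 'torque': [-0.0315, -0.0062, 0.0131], 'gripper_force': 0.0, 'grip_width': 0.0853}
```

View pics/top0.png

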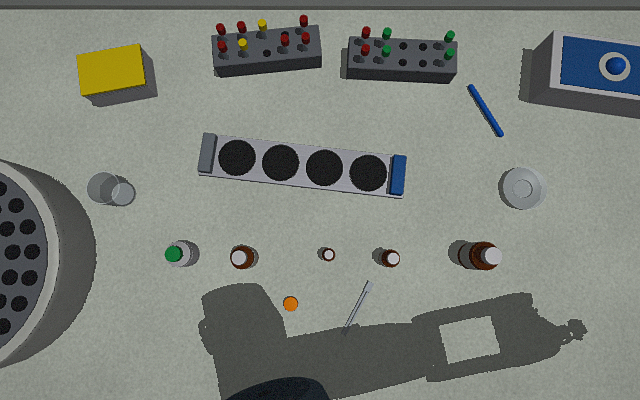

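View pics/side0.png

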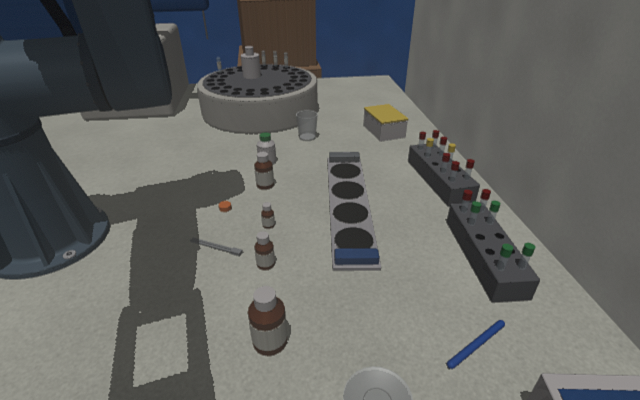

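The top view shows the amber bottle caps at about (239,258), (328,254), (392,258) and (488,256), with the white bottle and its green cap at (178,254). The pads are at (237,157), (281,162), (324,167) and (368,173), and the blue block is on the right at (398,174). In the side view the same bottles have caps near (263,158), (267,209), (264,240) and (265,300).

```bash
cat > h.py <<'E'
import numpy as np,cv2
def ray(c,uv,z):
    K,R,t=c["intrinsics"],c["R"],c["t"]; o=-R.T@t
    d=R.T@np.linalg.inv(K)@np.array([uv[0],uv[1],1.]); return o+d*(z-o[2])/d[2]
def proj(c,X):
    p=c["intrinsics"]@(c["R"]@np.asarray(X,float)+c["t"]); return p[:2]/p[2]
def blobs(m,amin=15):
    n,l,s,ce=cv2.connectedComponentsWithStats(m.astype(np.uint8)); return [(ce[i],s[i]) for i in range(1,n) if s[i][4]>=amin]
E
python3 - <<'E'
from h import *
c=dict(np.load("top0.npz")); sd=dict(np.load("side0.npz"))
im=c["pixels"].astype(int); 
def show(m,x0,x1,y0,y1,z,amin=15):
    for ce,s in blobs(m[y0:y1,x0:x1],amin):
        uv=ce+[x0,y0]; X=ray(c,uv,z); print(uv.round(1),s[2:],X.round(4), "side",proj(sd,X).round(0))
print("pads"); show(im.max(2)<45,205,395,130,200,.013,200)
print("blue"); show((im[...,0]>im[...,2]+50),380,420,140,200,.03)
print("caps top")
w=(im.min(2)>140)&(im.max(2)-im.min(2)<25)
for x0,x1,h in((228,256,.086),(318,338,.054),(380,404,.070),(476,506,.102)): show(w,x0,x1,240,275,h,8)
br=(im[...,2]>im[...,0]+25)&(im[...,1]<90)
print("brown"); show(br,220,510,235,275,0,8)
im=sd["pixels"].astype(int); br=(im[...,2]>im[...,0]+20)&(im[...,1]<100)
print("side brown",[(a.round(1),b) for a,b in blobs(br[140:370,240:300],15)])
E
python3 - <<'E'
import cv2
a=cv2.imread("pics/top0.png")[235:280,220:510]; b=cv2.imread("pics/side0.png")[150:360,235:305]
a=cv2.resize(a,None,fx=2.7,fy=2.7,interpolation=2)
cv2.imwrite("pics/crop.png",a)
E
```

```text
pads
[236.4 157.2] [  37   36 1023] [0.6343 0.1758 0.013 ] side [344. 170.]
[280.  162.5] [  37   36 1027] [0.6237 0.0868 0.013 ] side [346. 189.]
[323.8 167.6] [  37   36 1028] [ 0.6134 -0.0023  0.013 ] side [349. 211.]
[367.8 172.6] [  37   36 1036] [ 0.6033 -0.0915  0.013 ] side [352. 238.]
blue
[398.1 174.1] [ 15  39 480] [ 0.5965 -0.1489  0.03  ] side [355. 251.]
caps top
[239.7 257.5] [ 28  35 424] [0.4322 0.1467 0.086 ] side [261. 154.]
[238.3 257.4] [ 14  14 158] [0.4324 0.1492 0.086 ] side [261. 153.]
[327.9 258.2] [ 20  35 451] [ 0.4315 -0.01    0.054 ] side [262. 204.]
[328.5 254.1] [ 8  9 58] [ 0.439 -0.011  0.054] side [266. 204.]
[393.3 256.7] [ 24  35 501] [ 0.4347 -0.128   0.07  ] side [263. 234.]
[393.1 258. ] [11 11 97] [ 0.4324 -0.1276  0.07  ] side [262. 234.]
[494.8 257.7] [ 30  35 617] [ 0.4338 -0.2966  0.102 ] side [260. 295.]
brown
[481.1 255.9] [ 29  28 311] [ 0.437 -0.317  0.   ] side [269. 354.]
[243.8 257.3] [ 24  23 215] [0.4323 0.1572 0.    ] side [264. 183.]
[328.8 254.2] [13 13 55] [ 0.4392 -0.0129  0.    ] side [268. 225.]
[389.  258.2] [ 18  17 109] [ 0.4317 -0.1331  0.    ] side [265. 266.]
side brown [(array([22.8, 25. ]), array([15, 21, 17,  8, 98], dtype=int32)), (array([26.8, 73. ]), array([22, 71, 11,  5, 47], dtype=int32)), (array([ 23.3, 106.9]), array([ 15, 102,  18,  10, 119], dtype=int32)), (array([ 25.9, 174. ]), array([  8, 159,  37,  26, 501], dtype=int32))]
```

View pics/crop.png

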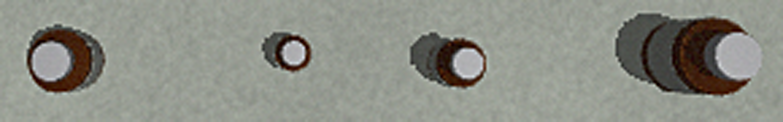

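Sizes, rail tilt and heights all match the given dimensions. Next I turn the tool so the fingers close along world x, which keeps them clear of neighbouring bottles in the row, then approach the largest bottle.

servo_tool([
  [0, 0, 0],
  [0, 0, 0],
  [0, 0, 0],
  [0, 0, 0],
  [0, 0, 0],
  [0, 0, 0],
  [0, 0, 0],
  [0, 0, 0],
  [0, 0, 0],
], spin=[-0.142, -0.142, -0.142, -0.142, -0.142, -0.142, -0.142, -0.14, 0], grip=[0.085, 0.085, 0.085, 0.085, 0.085, 0.085, 0.085, 0.085, 0.085])

```text
clock: 1.0
position: [0.2432, -0.5207, 0.2308]
ee_rot: [-0.0, 0.707, 0.708, 0.0]
wrist_force: [-0.7, -0.5, 0.4]
grip_width: 0.0846
gripper_force: 0.0
```

servo_tool([
  [0.028, 0.024, 0],
  [0.028, 0.024, 0],
  [0.028, 0.024, 0],
  [0.028, 0.024, 0],
  [0.028, 0.024, 0],
  [0.028, 0.024, 0],
  [0.028, 0.024, 0],
  [0.03, 0.027, 0],
  [0, 0, 0],
  [0, 0, 0],
], spin=[0, 0, 0, 0, 0, 0, 0, 0, 0, 0], grip=[0.085, 0.085, 0.085, 0.085, 0.085, 0.085, 0.085, 0.085, 0.085, 0.085])

```text
clock: 2.0
position: [0.4386, -0.2943, 0.2311]
ee_rot: [-0.0, 0.707, 0.707, -0.0]
wrist_force: [-0.3, -0.6, 0.0]
grip_width: 0.0848
gripper_force: 0.0
```

servo_tool([
  [0, 0, 0.03],
  [0, 0, 0.03],
  [0, 0, 0.03],
  [0, 0, 0.03],
  [0, 0, 0.03],
  [0, 0, 0.022],
  [0, 0, 0.015],
  [0, 0, 0.005],
  [0, 0, 0],
  [0, 0, 0],
], spin=[0, 0, 0, 0, 0, 0, 0, 0, 0, 0], grip=[0.085, 0.085, 0.085, 0.085, 0.085, 0.085, 0.085, 0.085, 0.085, 0.085])

```text
clock: 3.0
position: [0.4384, -0.296, 0.0401]
ee_rot: [0.001, 0.708, 0.707, -0.0]
wrist_force: [-0.2, -0.4, 0.2]
grip_width: 0.0849
gripper_force: 0.0
```

```bash
python3 - <<'E'
from rig import ctrl
import cv2
for n in("side","top"):
    a=ctrl.camera(n)["pixels"]; a=a[180:380,160:380] if n=="side" else a[180:300,380:600]
    cv2.imwrite(f"pics/{n}1.png",cv2.resize(a,None,fx=2.3,fy=2.3))
a,b=cv2.imread("pics/side1.png"),cv2.imread("pics/top1.png")
E
```

```text
(no output)
```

View pics/side1.png

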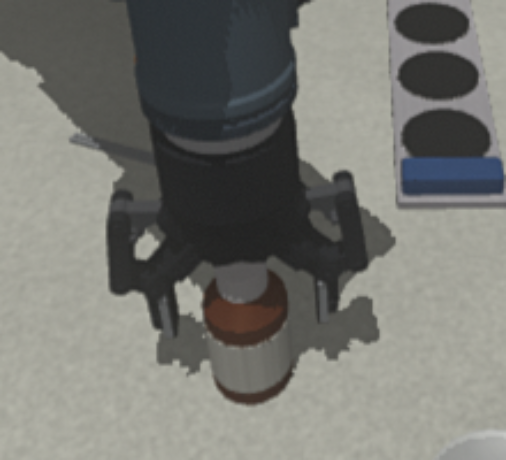

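The side view shows the largest bottle centred between the open fingers (finger mid at crop column 247, bottle at 248). I'll go down a little and close.

servo_tool([
  [0, 0, 0.004],
  [0, 0, 0],
  [0, 0, 0],
  [0, 0, 0],
  [0, 0, 0],
  [0, 0, 0],
  [0, 0, 0],
  [0, 0, 0],
  [0, 0, 0],
  [0, 0, 0],
], spin=[0, 0, 0, 0, 0, 0, 0, 0, 0, 0], grip=[0.075, 0.07, 0.065, 0.06, 0.055, 0.05, 0.045, 0.04, 0.04, 0.04], force=30)

```text
clock: 4.1
position: [0.4384, -0.2951, 0.0355]
ee_rot: [0.0, 0.707, 0.707, -0.0]
wrist_force: [-1.3, 1.1, 5.2]
grip_width: 0.0513
gripper_force: 31.8
```

servo_tool([
  [0, 0, -0.005],
  [0, 0, -0.01],
  [0, 0, -0.02],
  [0, 0, -0.03],
  [0, 0, -0.03],
  [0.005, 0.002, -0.03],
  [0.015, 0.007, -0.03],
  [0.03, 0.0125, -0.01],
  [0.04, 0.0165, 0],
  [0.04, 0.0165, 0],
], spin=[0, 0, 0, 0, 0, 0, 0, 0, 0, 0], grip=[0.04, 0.04, 0.04, 0.04, 0.04, 0.04, 0.04, 0.04, 0.04, 0.04], force=40)

```text
clock: 5.1
position: [0.4932, -0.1641, 0.2015]
ee_rot: [0.001, 0.708, 0.707, 0.0]
wrist_force: [0.8, -1.0, -2.6]
grip_width: 0.0512
gripper_force: 42.2
```

servo_tool([
  [0.04, 0.0165, 0],
  [0.04, 0.0165, 0],
  [0.04, 0.0165, 0],
  [0.04, 0.0165, 0],
  [0.04, 0.0165, 0],
  [0.04, 0.0165, 0],
  [0.04, 0.0165, 0],
  [0.03, 0.0125, 0],
  [0.02, 0.008, 0],
  [0, 0, 0],
], spin=[0, 0, 0, 0, 0, 0, 0, 0, 0, 0], grip=[0.04, 0.04, 0.04, 0.04, 0.04, 0.04, 0.04, 0.04, 0.04, 0.04])

```text
clock: 6.1
position: [0.6288, 0.1679, 0.2003]
ee_rot: [-0.0, 0.706, 0.708, 0.0]
wrist_force: [1.1, -0.4, -2.4]
grip_width: 0.0511
gripper_force: 42.3
```

servo_tool([
  [0.007, 0.0055, 0.02],
  [0, 0, 0.03],
  [0, 0, 0.03],
  [0, 0, 0.025],
  [0, 0, 0.02],
  [0, 0, 0.01],
  [0, 0, 0.008],
  [0, 0, 0.003],
  [0, 0, 0],
  [0, 0, 0],
], spin=[0, 0, 0, 0, 0, 0, 0, 0, 0, 0], grip=[0.04, 0.04, 0.04, 0.04, 0.04, 0.04, 0.04, 0.04, 0.04, 0.04])

```text
clock: 7.1
position: [0.635, 0.172, 0.0555]
ee_rot: [0.001, 0.707, 0.707, 0.001]
wrist_force: [0.6, 1.4, -1.9]
grip_width: 0.0514
gripper_force: 42.3
```

```bash
python3 - <<'E'
from rig import ctrl
import cv2
a=ctrl.camera("side")["pixels"][60:260,220:440]; cv2.imwrite("pics/side2.png",cv2.resize(a,None,fx=2.5,fy=2.5))
E
```

```text
(no output)
```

View pics/side2.png

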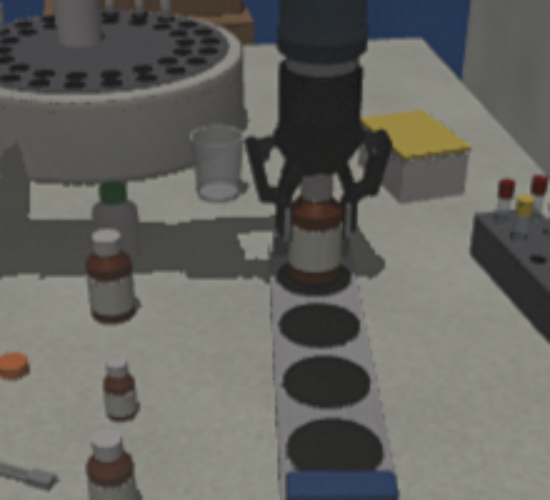

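The bottle hangs upright just above the last pad (crop 317,275). Now a small correction, then the last 6 mm down.

servo_tool([
  [0.003, -0.001, 0.002],
  [0, 0, 0.002],
  [0, 0, 0.002],
  [0, 0, 0],
  [0, 0, 0],
], spin=[0, 0, 0, 0, 0], grip=[0.04, 0.04, 0.04, 0.04, 0.04])

```text
clock: 7.65
position: [0.6334, 0.1752, 0.0486]
ee_rot: [0.0, 0.707, 0.707, 0.0]
wrist_force: [-1.6, 0.1, 2.1]
grip_width: 0.0508
gripper_force: 42.4
```

servo_tool([
  [0, 0, 0],
  [0, 0, 0],
  [0, 0, 0],
  [0, 0, 0],
  [0, 0, 0],
  [0, 0, 0],
  [0, 0, -0.01],
  [0, 0, -0.03],
  [0, 0, -0.04],
  [0, 0, -0.04],
], spin=[0, 0, 0, 0, 0, 0, 0, 0, 0, 0], grip=[0.054, 0.06, 0.067, 0.075, 0.08, 0.085, 0.085, 0.085, 0.085, 0.085])

```text
clock: 8.65
position: [0.6329, 0.1749, 0.1699]
ee_rot: [-0.0, 0.707, 0.707, -0.0]
wrist_force: [0.7, -0.1, -0.1]
grip_width: 0.0849
gripper_force: 0.0
```

servo_tool([
  [-0.003, -0.02, 0],
  [-0.004, -0.03, 0],
  [-0.004, -0.03, 0],
  [-0.004, -0.03, 0],
  [-0.004, -0.03, 0],
  [-0.004, -0.03, 0],
  [-0.003, -0.02, 0],
  [0, -0.01, 0],
  [0, 0, 0],
  [0, 0, 0],
], spin=[0, 0, 0, 0, 0, 0, 0, 0, 0, 0], grip=[0.085, 0.085, 0.085, 0.085, 0.085, 0.085, 0.085, 0.085, 0.085, 0.085])

```text
clock: 9.65
position: [0.4344, 0.1491, 0.1691]
ee_rot: [0.001, 0.707, 0.707, 0.001]
wrist_force: [0.6, 0.8, 0.1]
grip_width: 0.0848
gripper_force: 0.0
```

```bash
python3 - <<'E'
from h import *
from rig import ctrl
c=ctrl.camera("top"); im=c["pixels"].astype(int); cv2.imwrite("pics/top2.png",c["pixels"])
w=(im.min(2)>130)&(im.max(2)-im.min(2)<30); x0,x1,y0,y1=200,262,110,180
for ce,s in blobs(w[y0:y1,x0:x1],40): print(ce+[x0,y0],s,ray(c,ce+[x0,y0],.115).round(4))
cv2.imwrite("pics/c2.png",cv2.resize(c["pixels"][100:300,140:440],None,fx=2.5,fy=2.5))
E
```

```text
[234.01960784 135.54980392] [   0    0   62   70 2550] [0.6459 0.1576 0.115 ]
[211.46835443 178.01265823] [ 0 66 32  4 79] [0.5692 0.1942 0.115 ]
```

View pics/c2.png

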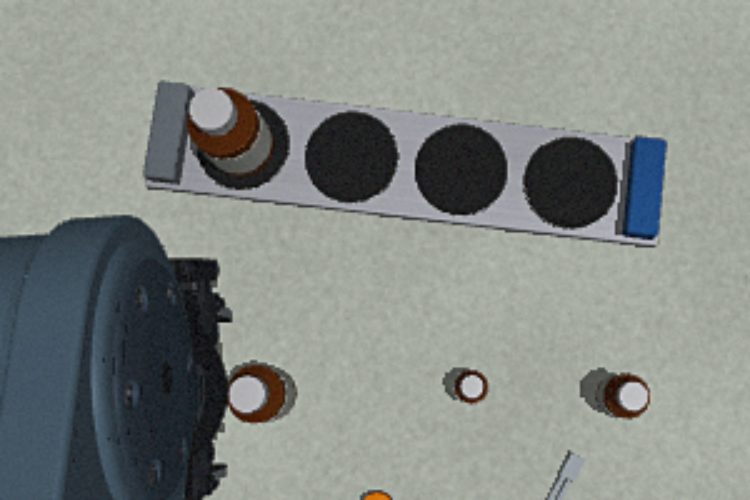

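The largest bottle stands upright on the grey-end pad with its cap at about (225,144) in the full image; I'll check the centring later. Now down onto amber_86.

servo_tool([
  [0, -0.0015, 0.02],
  [0, 0, 0.03],
  [0, 0, 0.03],
  [0, 0, 0.03],
  [0, 0, 0.02],
  [0, 0, 0.01],
  [0, 0, 0.004],
  [0, 0, 0],
  [0, 0, 0],
  [0, 0, 0],
], spin=[0, 0, 0, 0, 0, 0, 0, 0, 0, 0], grip=[0.085, 0.085, 0.085, 0.085, 0.085, 0.085, 0.085, 0.078, 0.07, 0.065])

```text
clock: 10.7
position: [0.4328, 0.1491, 0.0253]
ee_rot: [0.001, 0.707, 0.707, 0.001]
wrist_force: [0.5, 1.1, -0.9]
grip_width: 0.0646
gripper_force: 0.0
```

servo_tool([
  [0, 0, 0],
  [0, 0, 0],
  [0, 0, 0],
  [0, 0, 0],
  [0, 0, 0],
  [0, 0, 0],
  [0, 0, 0],
  [0, 0, 0],
  [0, 0, 0],
  [0, 0, 0],
], spin=[0, 0, 0, 0, 0, 0, 0, 0, 0, 0], grip=[0.06, 0.056, 0.052, 0.049, 0.046, 0.043, 0.04, 0.035, 0.035, 0.035], force=30)

```text
clock: 11.7
position: [0.4322, 0.149, 0.0246]
ee_rot: [0.0, 0.707, 0.707, 0.0]
wrist_force: [0.6, -0.5, 3.9]
grip_width: 0.0424
gripper_force: 30.4
```

```bash
python3 - <<'E'
from h import *
c=dict(np.load("top0.npz"))
print("expect cap102",proj(c,[.634,.176,.115]),"meas 225.2 144.0", ray(c,(225.2,144),.115))
E
```

```text
expect cap102 [223.37077016 142.02748628] meas 225.2 144.0 [0.63041734 0.17263344 0.115     ]
```

servo_tool([
  [0, 0, -0.005],
  [0, 0, -0.01],
  [0, 0, -0.02],
  [0, 0, -0.03],
  [0, 0, -0.03],
  [-0.003, 0.01, -0.03],
  [-0.007, 0.02, -0.015],
  [-0.01, 0.03, 0],
  [-0.01, 0.03, 0],
  [-0.01, 0.03, 0],
], spin=[0, 0, 0, 0, 0, 0, 0, 0, 0, 0], grip=[0.035, 0.035, 0.035, 0.035, 0.035, 0.035, 0.035, 0.035, 0.035, 0.035], force=35)

```text
clock: 12.7
position: [0.5524, 0.1087, 0.1649]
ee_rot: [-0.0, 0.707, 0.707, -0.0]
wrist_force: [0.4, 0.1, -1.7]
grip_width: 0.0421
gripper_force: 35.8
```

servo_tool([
  [-0.01, 0.03, 0],
  [-0.008, 0.025, 0],
  [-0.004, 0.0165, 0],
  [0, 0, 0.02],
  [0, 0, 0.03],
  [0, 0, 0.03],
  [0, 0, 0.02],
  [0, 0, 0.01],
  [0, 0, 0],
  [0, 0, 0],
], spin=[0, 0, 0, 0, 0, 0, 0, 0, 0, 0], grip=[0.035, 0.035, 0.035, 0.035, 0.035, 0.035, 0.035, 0.035, 0.035, 0.035])

```text
clock: 13.7
position: [0.6239, 0.087, 0.0554]
ee_rot: [0.0, 0.707, 0.707, 0.0]
wrist_force: [0.6, 0.0, -1.0]
grip_width: 0.0425
gripper_force: 35.9
```

```bash
python3 - <<'E'
from h import *
from rig import ctrl
c=ctrl.camera("top")
print(ctrl.sense()["position"])
c=ctrl.camera("side"); cv2.imwrite("pics/s3.png",cv2.resize(c["pixels"][60:260,220:440],None,fx=2.5,fy=2.5))
E
```

```text
[0.62433768 0.08696639 0.05589748]
```

View pics/s3.png

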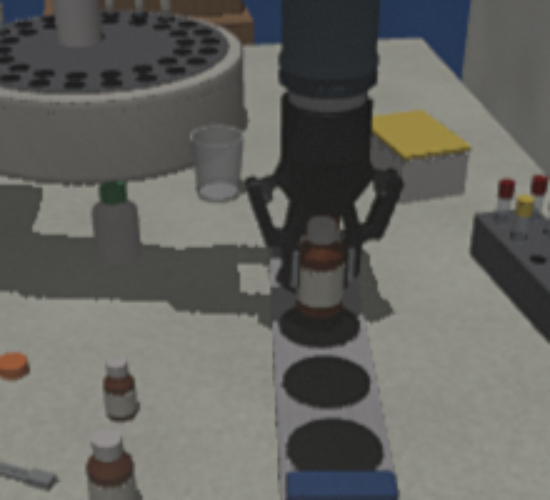

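amber_86 hangs upright above the second pad (crop 320,310). I'll set it down.

servo_tool([
  [0, 0, 0.006],
  [0, 0, 0.006],
  [0, 0, 0.003],
  [0, 0, 0.0015],
  [0, 0, 0.0015],
  [0, 0, 0],
  [0, 0, 0],
], spin=[0, 0, 0, 0, 0, 0, 0], grip=[0.035, 0.035, 0.035, 0.035, 0.035, 0.035, 0.035])

```text
clock: 14.5
position: [0.6229, 0.087, 0.0376]
ee_rot: [-0.0, 0.707, 0.707, -0.0]
wrist_force: [-6.5, -0.0, 10.3]
grip_width: 0.0421
gripper_force: 36.9
```

servo_tool([
  [0, 0, -0.0005],
  [0, 0, 0],
  [0, 0, 0],
  [0, 0, 0],
  [0, 0, 0],
  [0, 0, 0],
  [0, 0, -0.01],
  [0, 0, -0.03],
  [0, 0, -0.04],
  [0, 0, -0.04],
], spin=[0, 0, 0, 0, 0, 0, 0, 0, 0, 0], grip=[0.044, 0.05, 0.057, 0.065, 0.072, 0.08, 0.08, 0.08, 0.08, 0.08])

```text
clock: 15.5
position: [0.6229, 0.087, 0.1584]
ee_rot: [-0.0, 0.707, 0.707, -0.0]
wrist_force: [1.4, -1.1, 0.2]
grip_width: 0.08
gripper_force: 0.0
```

servo_tool([
  [-0.018, -0.016, 0],
  [-0.03, -0.0265, 0],
  [-0.03, -0.0265, 0],
  [-0.03, -0.0265, 0],
  [-0.03, -0.0265, 0],
  [-0.03, -0.0265, 0],
  [-0.03, -0.0265, 0],
  [-0.0165, -0.0155, 0],
  [0, 0, 0],
  [0, 0, 0],
], spin=[0, 0, 0, 0, 0, 0, 0, 0, 0, 0], grip=[0.08, 0.08, 0.08, 0.08, 0.08, 0.08, 0.08, 0.08, 0.08, 0.08])

```text
clock: 16.5
position: [0.4331, -0.1278, 0.1576]
ee_rot: [0.001, 0.708, 0.707, 0.0]
wrist_force: [0.7, 0.6, 0.3]
grip_width: 0.0799
gripper_force: 0.0
```

```bash
python3 - <<'E'
from h import *
from rig import ctrl
c=ctrl.camera("top"); im=c["pixels"].astype(int); print(ctrl.sense()["position"].round(4))
w=(im.min(2)>150)&(im.max(2)-im.min(2)<40)
for n,X in(("102",[.634,.176,.115]),("86",[.6237,.0868,.099])):
    u,v=proj(c,X).round().astype(int); cr=im[v-14:v+15,u-14:u+15]; print(n,u,v)
    g=cr.min(2)
    for th in(130,150,165):
        for ce,s in blobs(g>th,60): print(th,s,(ce+[u-14,v-14]).round(1),ray(c,ce+[u-14,v-14],X[2]).round(4))
cv2.imwrite("pics/c4.png",cv2.resize(c["pixels"][110:210,190:420],None,fx=3.4,fy=3.4))
E
```

```text
[ 0.4334 -0.1274  0.1574]
102 223 142
130 [  0   0  29  24 430] [224.  137.3] [0.6427 0.1752 0.115 ]
150 [  0   0  29  24 422] [224.  137.2] [0.6428 0.1753 0.115 ]
165 [  0   0  29  23 379] [223.7 137.6] [0.6421 0.1757 0.115 ]
86 275 150
130 [  0   0  29  29 485] [273.1 145.2] [0.6334 0.0903 0.099 ]
150 [  0   0  29  29 467] [273.  145.2] [0.6335 0.0904 0.099 ]
165 [  0   0  29  10 183] [276.9 139.1] [0.6449 0.0836 0.099 ]
165 [  7   8  14  14 149] [274.2 151. ] [0.6228 0.088  0.099 ]
```

View pics/c4.png

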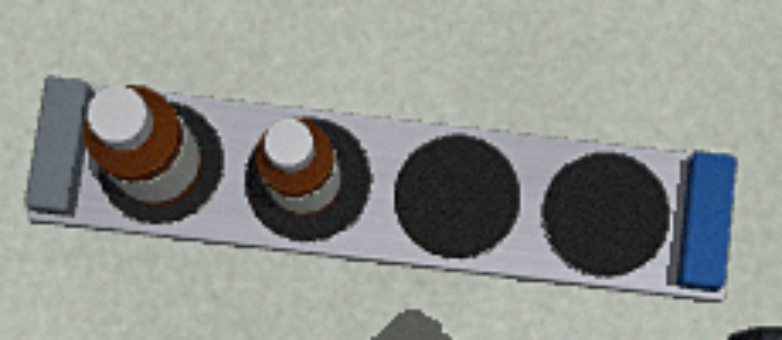

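Both bottles stand upright near their pad centres: amber_86 is about 1 mm off and amber_102 about 3 mm. Next is amber_70.

servo_tool([
  [0, -0.001, 0.02],
  [0, 0, 0.03],
  [0, 0, 0.03],
  [0, 0, 0.03],
  [0, 0, 0.02],
  [0, 0, 0.008],
  [0, 0, 0.003],
  [0, 0, 0],
  [0, 0, 0],
  [0, 0, 0],
], spin=[0, 0, 0, 0, 0, 0, 0, 0, 0, 0], grip=[0.08, 0.08, 0.08, 0.08, 0.08, 0.075, 0.07, 0.065, 0.06, 0.055])

```text
clock: 17.55
position: [0.4327, -0.1279, 0.0168]
ee_rot: [0.001, 0.707, 0.707, 0.0]
wrist_force: [0.2, 0.3, -0.4]
grip_width: 0.055
gripper_force: 0.0
```

servo_tool([
  [0, 0, 0],
  [0, 0, 0],
  [0, 0, 0],
  [0, 0, 0],
  [0, 0, 0],
  [0, 0, 0],
  [0, 0, 0],
  [0, 0, 0],
  [0, 0, 0],
  [0, 0, 0],
], spin=[0, 0, 0, 0, 0, 0, 0, 0, 0, 0], grip=[0.05, 0.046, 0.043, 0.04, 0.037, 0.034, 0.031, 0.028, 0.028, 0.028], force=25)

```text
clock: 18.55
position: [0.4319, -0.1276, 0.0159]
ee_rot: [0.0, 0.707, 0.707, 0.0]
wrist_force: [-1.3, -0.3, 3.2]
grip_width: 0.0331
gripper_force: 24.8
```

servo_tool([
  [0, 0, -0.005],
  [0, 0, -0.015],
  [0, 0, -0.03],
  [0, 0, -0.03],
  [0, 0, -0.03],
  [0.01, 0.0145, -0.01],
  [0.02, 0.029, 0],
  [0.02, 0.029, 0],
  [0.02, 0.029, 0],
  [0.02, 0.029, 0],
], spin=[0, 0, 0, 0, 0, 0, 0, 0, 0, 0], grip=[0.028, 0.028, 0.028, 0.028, 0.028, 0.028, 0.028, 0.028, 0.028, 0.028], force=30)

```text
clock: 19.55
position: [0.5629, -0.0365, 0.1357]
ee_rot: [-0.0, 0.707, 0.707, -0.0]
wrist_force: [0.2, 0.0, -1.6]
grip_width: 0.0331
gripper_force: 30.1
```

servo_tool([
  [0.02, 0.029, 0],
  [0.015, 0.022, 0],
  [0, 0, 0.02],
  [0, 0, 0.03],
  [0, 0, 0.03],
  [0, 0, 0.01],
  [0, 0, 0.005],
  [0, 0, 0],
  [0, 0, 0],
], spin=[0, 0, 0, 0, 0, 0, 0, 0, 0], grip=[0.028, 0.028, 0.028, 0.028, 0.028, 0.028, 0.028, 0.028, 0.028])

```text
clock: 20.45
position: [0.6144, -0.0028, 0.0423]
ee_rot: [0.001, 0.707, 0.707, 0.001]
wrist_force: [0.0, 0.6, -0.4]
grip_width: 0.0332
gripper_force: 30.1
```

servo_tool([
  [0, 0, 0.005],
  [0, 0, 0.004],
  [0, 0, 0.002],
  [0, 0, 0.001],
  [0, 0, 0],
  [0, 0, 0],
], spin=[0, 0, 0, 0, 0, 0], grip=[0.028, 0.028, 0.028, 0.028, 0.028, 0.028])

```text
clock: 21.05
position: [0.6132, -0.0025, 0.029]
ee_rot: [-0.0, 0.707, 0.707, -0.0]
wrist_force: [-1.3, 0.2, 2.5]
grip_width: 0.0332
gripper_force: 30.2
```

servo_tool([
  [0, 0, 0],
  [0, 0, 0],
  [0, 0, 0],
  [0, 0, 0],
  [0, 0, 0],
  [0, 0, 0],
  [0, 0, -0.01],
  [0, 0, -0.03],
  [0, 0, -0.04],
  [0, 0, -0.03],
], spin=[0, 0, 0, 0, 0, 0, 0, 0, 0, 0], grip=[0.036, 0.042, 0.048, 0.055, 0.062, 0.07, 0.07, 0.07, 0.07, 0.07])

```text
clock: 22.05
position: [0.614, -0.0026, 0.1418]
ee_rot: [0.001, 0.707, 0.707, 0.001]
wrist_force: [0.8, -1.0, -0.8]
grip_width: 0.0704
gripper_force: 0.0
```

servo_tool([
  [-0.001, -0.02, 0],
  [-0.0015, -0.03, 0],
  [-0.0015, -0.03, 0],
  [-0.0015, -0.03, 0],
  [-0.0015, -0.03, 0],
  [-0.0015, -0.025, 0],
  [0, -0.009, 0],
  [0, 0, 0],
  [0, 0, 0],
], spin=[0, 0, 0, 0, 0, 0, 0, 0, 0], grip=[0.07, 0.07, 0.07, 0.07, 0.07, 0.07, 0.07, 0.07, 0.07])

```text
clock: 22.95
position: [0.4406, -0.0113, 0.1397]
ee_rot: [0.001, 0.707, 0.707, 0.001]
wrist_force: [0.4, -0.0, 0.8]
grip_width: 0.0701
gripper_force: 0.0
```

servo_tool([
  [0, -0.001, 0.02],
  [0, 0, 0.03],
  [0, 0, 0.03],
  [0, 0, 0.03],
  [0, 0, 0.015],
  [0, 0, 0.006],
  [0, 0, 0.003],
  [0, 0, 0],
  [0, 0, 0],
  [0, 0, 0],
], spin=[0, 0, 0, 0, 0, 0, 0, 0, 0, 0], grip=[0.07, 0.07, 0.07, 0.07, 0.066, 0.062, 0.058, 0.054, 0.05, 0.045])

```text
clock: 23.95
position: [0.4391, -0.0112, 0.0056]
ee_rot: [0.001, 0.707, 0.707, 0.0]
wrist_force: [-0.1, 0.3, 0.3]
grip_width: 0.0452
gripper_force: 0.0
```

servo_tool([
  [0, 0, 0],
  [0, 0, 0],
  [0, 0, 0],
  [0, 0, 0],
  [0, 0, 0],
  [0, 0, 0],
  [0, 0, 0],
  [0, 0, 0],
  [0, 0, 0],
  [0, 0, 0],
], spin=[0, 0, 0, 0, 0, 0, 0, 0, 0, 0], grip=[0.041, 0.038, 0.035, 0.032, 0.029, 0.026, 0.023, 0.02, 0.02, 0.02], force=20)

```text
clock: 24.95
position: [0.4384, -0.011, 0.0049]
ee_rot: [0.0, 0.707, 0.707, 0.0]
wrist_force: [-0.1, 0.6, 1.7]
grip_width: 0.0253
gripper_force: 19.6
```

servo_tool([
  [0, 0, -0.005],
  [0, 0, -0.015],
  [0, 0, -0.03],
  [0, 0, -0.03],
  [0, 0, -0.03],
  [-0.007, 0.015, 0],
  [-0.0145, 0.03, 0],
  [-0.0145, 0.03, 0],
  [-0.0145, 0.03, 0],
  [-0.0145, 0.03, 0],
], spin=[0, 0, 0, 0, 0, 0, 0, 0, 0, 0], grip=[0.02, 0.02, 0.02, 0.02, 0.02, 0.02, 0.02, 0.02, 0.02, 0.02], force=25)

```text
clock: 25.95
position: [0.5741, -0.0765, 0.1147]
ee_rot: [-0.0, 0.707, 0.707, -0.0]
wrist_force: [-0.2, -0.6, -0.2]
grip_width: 0.0251
gripper_force: 24.7
```

servo_tool([
  [-0.0105, 0.02, 0],
  [-0.005, 0.01, 0],
  [0, 0, 0.02],
  [0, 0, 0.03],
  [0, 0, 0.025],
  [0, 0, 0.01],
  [0, 0, 0.002],
  [0, 0, 0],
  [0, 0, 0],
], spin=[0, 0, 0, 0, 0, 0, 0, 0, 0], grip=[0.02, 0.02, 0.02, 0.02, 0.02, 0.02, 0.02, 0.02, 0.02])

```text
clock: 26.85
position: [0.6044, -0.0918, 0.0294]
ee_rot: [0.001, 0.707, 0.707, 0.001]
wrist_force: [0.2, 0.1, -0.3]
grip_width: 0.0251
gripper_force: 24.7
```

servo_tool([
  [0, 0, 0.004],
  [0, 0, 0.003],
  [0, 0, 0.002],
  [0, 0, 0.0015],
  [0, 0, 0.001],
  [0, 0, 0],
  [0, 0, 0],
], spin=[0, 0, 0, 0, 0, 0, 0], grip=[0.02, 0.02, 0.02, 0.02, 0.02, 0.02, 0.02])

```text
clock: 27.55
position: [0.6032, -0.0915, 0.0179]
ee_rot: [-0.0, 0.707, 0.707, -0.0]
wrist_force: [-5.3, 1.1, 13.1]
grip_width: 0.0251
gripper_force: 26.0
```

servo_tool([
  [0, 0, -0.0005],
  [0, 0, 0],
  [0, 0, 0],
  [0, 0, 0],
  [0, 0, 0],
  [0, 0, 0],
  [0, 0, -0.01],
  [0, 0, -0.03],
  [0, 0, -0.04],
  [0, 0, -0.04],
], spin=[0, 0, 0, 0, 0, 0, 0, 0, 0, 0], grip=[0.028, 0.034, 0.041, 0.048, 0.055, 0.062, 0.062, 0.062, 0.062, 0.062])

```text
clock: 28.55
position: [0.6029, -0.0914, 0.1384]
ee_rot: [-0.0, 0.707, 0.707, -0.0]
wrist_force: [0.4, -0.4, 0.0]
grip_width: 0.0622
gripper_force: 0.0
```

servo_tool([
  [-0.02, -0.02, 0],
  [-0.03, -0.03, 0],
  [-0.03, -0.03, 0],
  [-0.03, -0.03, 0],
  [-0.03, -0.03, 0],
  [-0.03, -0.03, 0],
  [-0.02, -0.02, 0],
  [0, 0, 0],
  [0, 0, 0],
], spin=[0, 0, 0, 0, 0, 0, 0, 0, 0], grip=[0.062, 0.062, 0.062, 0.062, 0.062, 0.062, 0.062, 0.062, 0.062])

```text
clock: 29.45
position: [0.4133, -0.282, 0.1375]
ee_rot: [0.001, 0.708, 0.706, 0.0]
wrist_force: [1.2, 1.1, -0.0]
grip_width: 0.0621
gripper_force: 0.0
```

```bash
python3 - <<'E'
from h import *
from rig import ctrl
c=ctrl.camera("top"); im=c["pixels"]; cv2.imwrite("pics/top5.png",im)
for h,X in((.115,[.6343,.1758]),(.099,[.6237,.0868]),(.083,[.6134,-.0023]),(.067,[.6033,-.0915])): print(proj(c,[*X,h]).round(1)," cap expected, crop",((proj(c,[*X,h])-[150,100])*2.5).round(0))
a=cv2.resize(im[100:290,150:430],None,fx=2.5,fy=2.5); cv2.imwrite("pics/c5.png",a)
E
```

```text
[223.5 141.9]  cap expected, crop [184. 105.]
[274.9 150.4]  cap expected, crop [312. 126.]
[324.2 158.5]  cap expected, crop [435. 146.]
[371.5 166.1]  cap expected, crop [554. 165.]
```

View pics/c5.png

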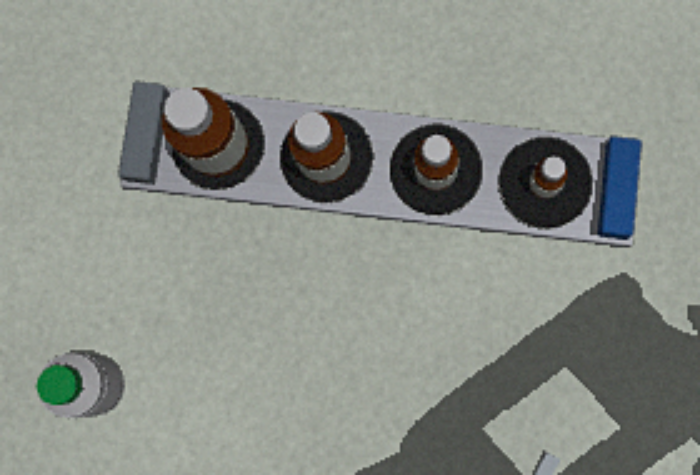

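All four bottles stand upright in size order, each cap within about 3 mm of where a centred bottle's would be. The caps are at crop (187,108), (313,131), (437,149) and (553,167), and the white bottle at (70,385) has not moved. I'm handing the job in.

```bash
python3 -c "
from rig import ctrl
print(ctrl.close_job())"
```

```text
the job is handed in; nothing more can be done
None
```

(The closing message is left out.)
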